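Clamp the panorama slide: four cam levers, crosswise

ROBOT

A 6-joint arm with a two-finger parallel gripper is mounted at the origin on the work surface. World frame = base frame: x ahead of the robot, y to its left, z up, the work surface at z = 0. Lengths are in m, angles in rad, forces in N, time in s.
With the tool pointing down it reaches from about 0.375 to 0.9 m from the base axis. Payload 3.1 kg.
Tool frame: the origin (TCP) lies midway between the tips of the shut fingers; the grasp point (between the pads) lies 19 mm behind it (pinch_z is the distance from the TCP to the grasp point, in m); z points along the fingers, y is the line along which they close (so a half turn about z gives the same grasp; the last joint's range is limited). The gripper opens to 85 mm and grips with 20 to 120 N. Pads are 22 mm wide; open, the fingers measure 114 mm over their backs; the gripper's body (76 mm by 85 mm) begins 54 mm behind the grasp point. The pads swing forward as they close: fully open they stand 13 mm farther back than shut.
Start: joints at [-1.429, 0.527, 1.433, -0, 1.181, -0.178], TCP at [0.197, -0.593, 0.231] pointing down, gripper open.
Joint ranges: [-3.08, 3.08], [-0.75, 2.2], [0.22, 2.44], [-1.43, 4.57], [0, 2.65], [-2.85, 2.85]. Speed limits (rad/s): [2.79, 2.79, 3.14, 3.14, 3.14, 3.14].

INTERFACE

Orientations are given as a unit quaternion [x, y, z, w].
In Python, from station import sense, snapshot, camera_params, sign_off, pinch_z gives the robot as it stands. The module is installed in compiled form; this text tells all that it offers.
- The arm moves only by the shell command python3 -m handwheel 'ROWS' [FORCE]. ROWS is JSON, a list that holds one entry, the list of rows, each a list of 7 numbers: the turn, a rotation vector about the tool's x, y, z in degrees, then the shift along the tool's x, y, z in m, then the opening, from 0 (shut) to 1 (fully open). A call has 1 to 20 rows; each row shifts and turns the commanded pose from where the row before left it, along the tool's axes as they then stand; what a row does not reach is not made up. A row lasts 1/8 s, in which the tool goes at most 62.5 mm and 10.7 degrees, less where a joint would pass 70% of its speed; a pose out of reach is approached as far as the arm can. A call with a gripper value outside its range is refused whole. The fingers move at their own pace and stop on an object; FORCE is the grip in N (left out, the last holds). Time passes only in rows, so rows that do not move let the fingers close. It gives the time, the measured TCP pose, the force, the opening and the grip force at its end, in the units of the state.
- sense(): the state, without advancing time (a new reading comes with each control period).
- snapshot(name): name is "scene" or "top" or "wrist"; returns the picture (420x560x3 uint8, red, green, blue); there is no depth.
- camera_params(name): a dict with "fx", "fy", "cx", "cy" (pixels), "world_to_cam" (4x4, takes a point from world to camera coordinates); the wrist camera has in their place "mount" (4x4, takes a point from camera to tool coordinates, whose origin is the TCP and whose axes are the flange's). Camera axes: x right, y down, z forward; pixel columns grow to the right and rows downward; lengths in m; the calibration is good to about 2 mm. A picture is of the moment at which its call begins: read the wrist's pose just before it. camera_params takes no time and is no camera call.
- sign_off(): hands the job in; it is judged then, once.
The state is a dict: "t": time; "q": joint angles; "qd": joint speeds; "tau": joint torques, N m; "tcp_pos": TCP position; "tool_rot": TCP orientation; "force": force on the tool from outside, world axes, zero at the start; "ft_torque": the same for the moment, N m; "finger_gap": opening from 0.0 (shut) to 1.0 (fully open); "gripper_force": force on a finger pad.
Only numpy, scipy, OpenCV 4.12 (cv2) and the standard library are available. Lean on these libraries where they do the work, as an engineer would, in place of code of your own. Each camera call takes 0.05 s, during which the arm holds its last target. There are 200 camera calls.

TASK

Clamp the glass panorama slide in its viewing stage by pressing down the four cam levers of the brass frame, crosswise from a corner to the opposite one and a little at a time: first take all four down until each just bears lightly on the frame, going over them again as each one slackens its neighbours, then go round crosswise until all four are evenly snug and the frame sits level. Feel the resistance: if the frame tips, or a lever is overtightened, or you lean on the frame or glass, the slide may crack. Leave the other things on the sill where they are and let go at the end.

Things in the scene. Friction and masses are not known exactly. Their poses are not given: they have to be found in the camera images.
- stage: the grey viewing stage, a flat box 160 x 232 mm and 34 mm high fixed to the sill; origin in the middle of its underside on the sill, x across its short side (away from the robot at yaw 0), y along its long side, z up. Four studs stand at x = -52 and +52 mm, y = -88 and +88 mm in these axes, each with a cam lever on top
- frame: the brass retaining frame, 134 x 206 x 6 mm with a 68 x 140 mm window, holding the glass slide on a springy gasket; origin in the middle of its upper face (49 mm above the sill, +-0.5 mm as the gasket differs), z up. It rides on the four studs; evenly snug it sinks about 0.6 mm; a corner or side pulled down alone tips it and eases its neighbours. It is level when all four pull alike
- cam_nl: cam lever at the frame's near (-x) +y corner (stage axes); its opposite is fr, its neighbours nr and fl. Origin on its level pivot, 58.4 to 59.1 mm above the sill. Aluminium lever 15 mm wide, 7 mm thick, reaching 69 mm from the pivot; at the start it stands 1.2 rad (+-0.04) above level, leaning outward (+y of the stage). Push it outward and down from the window side; it stays where left
- cam_fr: cam lever at the frame's far (+x) -y corner (stage axes); its opposite is nl, its neighbours nr and fl. Origin on its level pivot, 58.4 to 59.1 mm above the sill. Aluminium lever 15 mm wide, 7 mm thick, reaching 69 mm from the pivot; at the start it stands 1.2 rad (+-0.04) above level, leaning outward (-y of the stage). Push it outward and down from the window side; it stays where left
- cam_nr: cam lever at the frame's near (-x) -y corner (stage axes); its opposite is fl, its neighbours nl and fr. Origin on its level pivot, 58.4 to 59.1 mm above the sill. Aluminium lever 15 mm wide, 7 mm thick, reaching 69 mm from the pivot; at the start it stands 1.2 rad (+-0.04) above level, leaning outward (-y of the stage). Push it outward and down from the window side; it stays where left
- cam_fl: cam lever at the frame's far (+x) +y corner (stage axes); its opposite is nr, its neighbours nl and fr. Origin on its level pivot, 58.4 to 59.1 mm above the sill. Aluminium lever 15 mm wide, 7 mm thick, reaching 69 mm from the pivot; at the start it stands 1.2 rad (+-0.04) above level, leaning outward (+y of the stage). Push it outward and down from the window side; it stays where left
- cam_nl_tip (a point): point on the upper face (the one towards the window) of lever nl, 52 mm along it from the pivot and 3.5 mm off its middle plane. Pushed square there the free lever needs about 3.4 N (friction); about 5.5 N: it bears lightly; 10 N: snug; over 14 N: too tight. Its round cam comes down about 4.3 mm per rad, after 0.1 to 2.1 mm of free play, never the same
- cam_fr_tip (a point): point on the upper face (the one towards the window) of lever fr, 52 mm along it from the pivot and 3.5 mm off its middle plane. Pushed square there the free lever needs about 3.4 N (friction); about 5.5 N: it bears lightly; 10 N: snug; over 14 N: too tight. Its round cam comes down about 4.3 mm per rad, after 0.1 to 2.1 mm of free play, never the same
- cam_nr_tip (a point): point on the upper face (the one towards the window) of lever nr, 52 mm along it from the pivot and 3.5 mm off its middle plane. Pushed square there the free lever needs about 3.4 N (friction); about 5.5 N: it bears lightly; 10 N: snug; over 14 N: too tight. Its round cam comes down about 4.3 mm per rad, after 0.1 to 2.1 mm of free play, never the same
- cam_fl_tip (a point): point on the upper face (the one towards the window) of lever fl, 52 mm along it from the pivot and 3.5 mm off its middle plane. Pushed square there the free lever needs about 3.4 N (friction); about 5.5 N: it bears lightly; 10 N: snug; over 14 N: too tight. Its round cam comes down about 4.3 mm per rad, after 0.1 to 2.1 mm of free play, never the same
- slide_stop: bystander: loose brass slide stop, an L of 60 x 30 x 34 mm; origin under its middle
- chimney: bystander: loose red enamel lamp chimney, an upright tube 68 mm wide at the foot and 94 mm tall; origin under its middle
- lens_case: bystander: loose tortoiseshell-pattern lens case, 62 x 125 x 34 mm; origin under its middle

How it is judged:
On the way, in this order (a step that is already met when the one before it is completed fails the run):
1. two diagonally opposite cams bear on the frame (each over 4 N) before the other two do (((contact force between each of cam_nl, cam_fr and frame above 4 N and contact force between each of cam_nr, cam_fl and frame below 4 N) or (contact force between each of cam_nr, cam_fl and frame above 4 N and contact force between each of cam_nl, cam_fr and frame below 4 N))), for 0.2 s.
2. all four cams bear lightly on the frame together (each over 1 N) and none is snug yet (all under 20 N) (contact force between cam_nl and frame between 1 and 20 N and contact force between cam_fr and frame between 1 and 20 N and contact force between cam_nr and frame between 1 and 20 N and contact force between cam_fl and frame between 1 and 20 N), for 0.2 s.
At the end, for the whole second after the job is handed in: All four cams press on the frame with 18 to 46 N each, the frame is level within 0.006 rad, the bystanders lie still within 20 mm of where they were, and nothing is touched (contact force between cam_nl and frame between 18 and 46 N and contact force between cam_fr and frame between 18 and 46 N and contact force between cam_nr and frame between 18 and 46 N and contact force between cam_fl and frame between 18 and 46 N and angle between frame's own z axis and vertical below 0.006 rad and distance of each of slide_stop, chimney, lens_case from where it was at the start of the episode below 0.02 m and linear speed of each of slide_stop, chimney, lens_case below 0.02 m/s).
It fails at once if the frame is tipped by more than 0.008 rad (one corner or side pulled down alone: the glass cracks) (angle between frame's own z axis and vertical above 0.008 rad).
It fails at once if a cam is overtightened (over 60 N on the frame) (contact force between any of cam_nl, cam_fr, cam_nr, cam_fl and frame above 60 N).
It fails at once if the frame or glass is pressed by the fingers or arm with more than 15 N (contact force between any of the fingers, the arm and frame above 15 N).
It fails at once if a bystander is moved by more than 20 mm (distance of any of slide_stop, chimney, lens_case from where it was at the start of the episode above 0.02 m).
It fails at once if two neighbouring cams are made snug (both over 22 N) while the other two hold less than 10 N ((contact force between each of cam_nl, cam_nr and frame above 22 N and contact force between each of cam_fr, cam_fl and frame below 10 N) or (contact force between each of cam_fl, cam_fr and frame above 22 N and contact force between each of cam_nl, cam_nr and frame below 10 N) or (contact force between each of cam_nl, cam_fl and frame above 22 N and contact force between each of cam_fr, cam_nr and frame below 10 N) or (contact force between each of cam_nr, cam_fr and frame above 22 N and contact force between each of cam_nl, cam_fl and frame below 10 N)).
It also fails if it takes over 72 s, if anything falls off the work surface, if the arm or the gripper's body presses on something with over 40 N, if the wrist force passes 120 N, or if a joint passes its speed limit or range.

## Working session

There is one attempt and no reset: what is moved stays moved. The work goes in short steps, Python scripts to look and compute and a shell command to move; the robot and the scene stay as the last step left them, time stands still between calls to the robot, and variables do not carry over. Pictures are saved under pics/ and viewed, at most 10 in all, crops included, and the job is handed in when it is done.

```bash
mkdir -p pics; python3 - <<'E'
from station import *
import cv2,numpy as np
np.set_printoptions(precision=4,suppress=True)
s=sense();print({k:np.round(v,4) for k,v in s.items()})
for n in("scene","top"):
    im=snapshot(n);cv2.imwrite(f"pics/{n}0.png",im[:,:,::-1]);print(n,camera_params(n))
print(camera_params("wrist"),pinch_z)
E
```

```text
{'t': np.float64(0.0), 'q': array([-1.4295,  0.5285,  1.4339, -0.    ,  1.1814, -0.1785]), 'qd': array([-0.0011,  0.0011, -0.0004, -0.0001, -0.0002, -0.0004]), 'tau': array([  0.0001, -44.2348, -17.8023,  -0.0002,   0.0084,   0.    ]), 'tcp_pos': array([ 0.1964, -0.5926,  0.2303]), 'tool_rot': array([ 0.9872,  0.1592,  0.    , -0.0011]), 'force': array([-0.3348, -0.8807,  0.2761]), 'ft_torque': array([-0.0375, -0.0209,  0.0235]), 'gripper_force': np.float64(0.0), 'finger_gap': np.float64(0.9986)}
scene {'fx': 419.5666669998959, 'fy': 419.5666669998959, 'cx': 280.4315752886846, 'cy': 208.70728809126322, 'world_to_cam': array([[ 0.7656,  0.6432,  0.0082, -0.4561],
       [ 0.4863, -0.5704, -0.6619, -0.2312],
       [-0.4211,  0.5108, -0.7495,  1.1653],
       [ 0.    ,  0.    ,  0.    ,  1.    ]])}
top {'fx': 519.5387495270719, 'fy': 519.5387495270719, 'cx': 271.0649674841323, 'cy': 209.51306241783084, 'world_to_cam': array([[ 0.1071, -0.9942, -0.0032, -0.0315],
       [-0.9732, -0.1042, -0.2048,  0.5857],
       [ 0.2033,  0.0251, -0.9788,  1.062 ],
       [ 0.    ,  0.    ,  0.    ,  1.    ]])}
{'fx': 336.77067053917114, 'fy': 336.77067053917114, 'cx': 277.4092622250372, 'cy': 211.87740142883683, 'mount': array([[-0.0004, -0.9539, -0.3   ,  0.0759],
       [ 1.    , -0.0004, -0.0001, -0.0002],
       [-0.    , -0.3   ,  0.9539, -0.1415],
       [ 0.    ,  0.    ,  0.    ,  1.    ]])} 0.0187
```

View pics/top0.png

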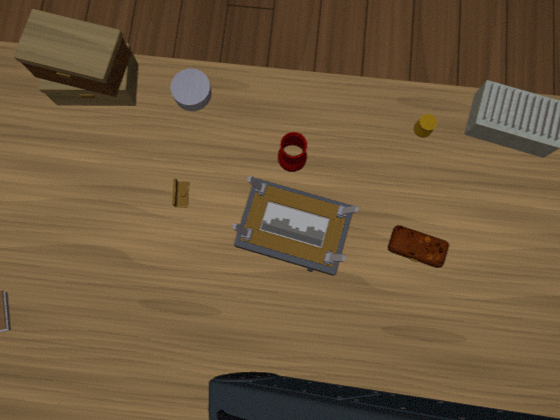

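View pics/scene0.png

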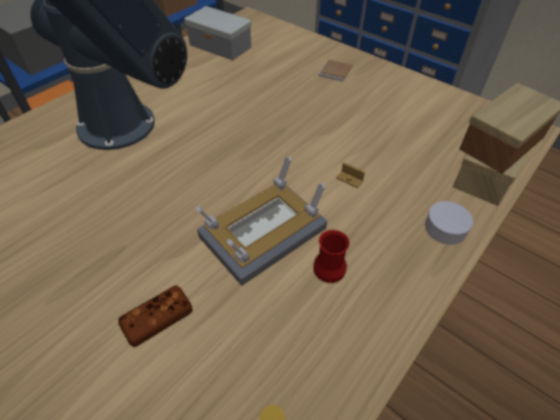

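The top view shows the stage centred near (295,226), with its long side running roughly along the image rows. The chimney is at (293,152), the lens case at (418,246) and the slide stop at (181,194). I'll enlarge the stage area.

```bash
python3 - <<'E'
import cv2
im=cv2.imread("pics/top0.png")[165:285,220:370]
cv2.imwrite("pics/top0c.png",cv2.resize(im,None,fx=5,fy=5,interpolation=cv2.INTER_CUBIC))
E
```

```text
(no output)
```

View pics/top0c.png

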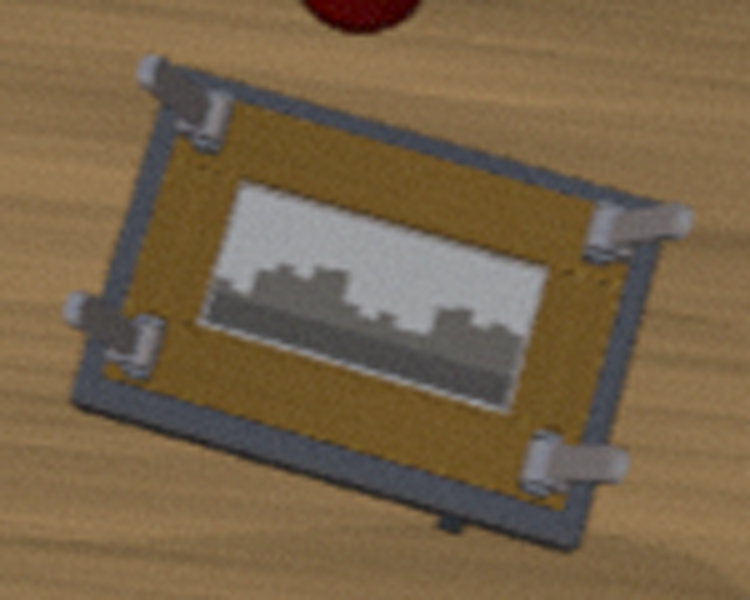

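The enlarged crop has window corners at TL (240,180), TR (550,267), BR (510,412) and BL (203,322). That puts stage +x up and +y left in the image.

```bash
cat > h.py <<'E'
import numpy as np, cv2
from station import *
from scipy.optimize import least_squares
from scipy.spatial.transform import Rotation as R
np.set_printoptions(precision=4,suppress=True)
def proj(P,c,T):
    p=P@T[:3,:3].T+T[:3,3]
    return p[:,:2]/p[:,2:]*[c['fx'],c['fy']]+[c['cx'],c['cy']]
def world(p,P):  # p=x,y,yaw(stage)
    c,s=np.cos(p[2]),np.sin(p[2])
    return P@np.array([[c,s,0],[-s,c,0],[0,0,1]])+[p[0],p[1],0]
def fit(px,P,c,T):
    f=lambda p:(proj(world(p,P),c,T)-px).ravel()
    r=least_squares(f,[0.55,0,-.2]);return r.x,f(r.x)
def wristT(s,c):
    W=np.eye(4);W[:3,:3]=R.from_quat(s['tool_rot']).as_matrix();W[:3,3]=s['tcp_pos']
    return np.linalg.inv(W@c['mount'])
def delta(pos,yaw): # tool down, tool x at yaw
    s=sense();r0=R.from_quat(s['tool_rot'])
    c,n=np.cos(yaw),np.sin(yaw)
    r1=R.from_matrix(np.array([[c,n,0],[n,-c,0],[0,0,-1]]))
    return np.degrees((r0.inv()*r1).as_rotvec()), r0.inv().apply(np.array(pos)-s['tcp_pos'])
E
python3 - <<'E'
from h import *
px=np.array([[240,180],[550,267],[510,412],[203,322]])/5+[220,165]
W=np.array([[34,70,48],[34,-70,48],[-34,-70,48],[-34,70,48.]])/1e3
c=camera_params("top");p,r=fit(px,W,c,c['world_to_cam']);print(p,np.degrees(p[2]),r)
a=p[2]+np.pi/2
print(delta([p[0],p[1],.30],a), 'TCP target',p[:2])
E
```

```text
[ 0.5621 -0.0237 -0.1742] -9.978893998008068 [ 0.4804 -0.4515  0.2321 -0.4738  0.1573  0.3493 -0.8647  0.5439]
(array([ -0.0902,  -0.0783, -61.6978]), array([ 0.526 , -0.4253, -0.0686])) TCP target [ 0.5621 -0.0237]
```

```bash
python3 -m handwheel '[[[0,0,0,0.0376,-0.0304,-0.005,0],[0,0,0,0.0376,-0.0304,-0.005,0],[0,0,0,0.0376,-0.0304,-0.005,0],[0,0,0,0.0376,-0.0304,-0.005,0],[0,0,0,0.0376,-0.0304,-0.005,0],[0,0,0,0.0376,-0.0304,-0.005,0],[0,0,0,0.0376,-0.0304,-0.005,0],[0,0,0,0.0376,-0.0304,-0.005,0],[0,0,0,0.0376,-0.0304,-0.005,0],[0,0,0,0.0376,-0.0304,-0.005,0],[0,0,0,0.0376,-0.0304,-0.005,0],[0,0,0,0.0376,-0.0304,-0.005,0],[0,0,0,0.0376,-0.0304,-0.005,0],[0,0,0,0.0376,-0.0304,-0.005,0],[0,0,-10.3,0,0,0,0],[0,0,-10.3,0,0,0,0],[0,0,-10.3,0,0,0,0],[0,0,-10.3,0,0,0,0],[0,0,-10.3,0,0,0,0],[0,0,-10.3,0,0,0,0]]]' 40
python3 - <<'E'
from h import *
s=sense();im=snapshot("wrist");cv2.imwrite("pics/w1.png",cv2.resize(im[:,:,::-1],None,fx=1.4,fy=1.4,interpolation=cv2.INTER_CUBIC))
print(s['t'],s['tcp_pos'],s['tool_rot'],s['force'],s['finger_gap'],s['q'])
import json;json.dump({k:np.array(v).tolist() for k,v in s.items()},open("w1.json","w"))
E
```

```text
t: 2.6
tcp_pos: [0.562, -0.0236, 0.3008]
tool_rot: [0.763, 0.646, -0.0, -0.001]
force: [-0.5, -0.4, 0.8]
finger_gap: -0.002
gripper_force: 0.0
2.6 [ 0.562  -0.0236  0.3008] [ 0.7634  0.6459 -0.0004 -0.0005] [-0.5151 -0.3901  0.8152] -0.00242065341040525 [-0.2407  0.3683  1.5041  0.      1.2705 -0.0743]
```

View pics/w1.png

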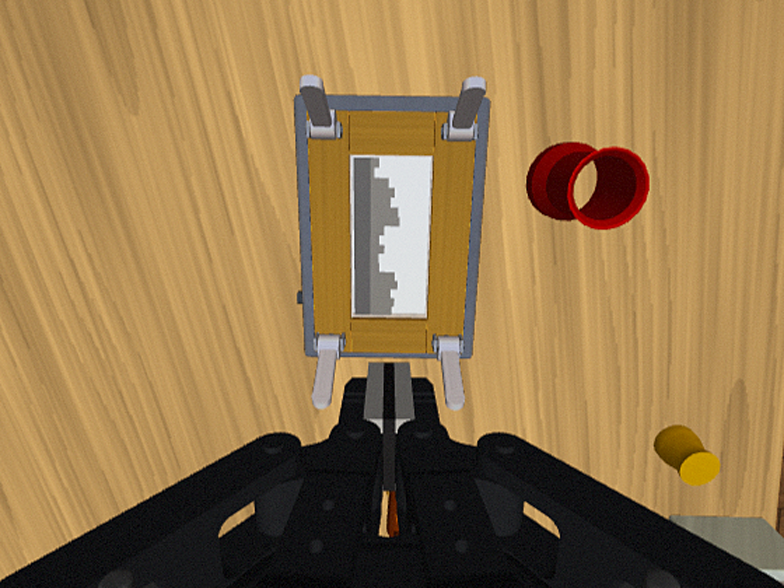

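The wrist view shows the window corners (in the 1.4x picture) at (350,155), (433,155), (428,319) and (350,317). The stage top corners are at (296,97), (491,97), (472,357) and (306,356). The fingertips are at (390,365).

```bash
python3 - <<'E'
from h import *
import json
s=json.load(open("w1.json"));c=camera_params("wrist");T=wristT(s,c)
px=np.array([[350,155],[433,155],[428,319],[350,317],[296,97],[491,97],[472,357],[306,356]])/1.4
W=np.array([[-34,70,49],[34,70,49],[34,-70,49],[-34,-70,49],[-80,116,34],[80,116,34],[80,-116,34],[-80,-116,34.]])/1e3
for i in (slice(0,4),slice(4,8),slice(0,8)):
    p,r=fit(px[i],W[i],c,T);print(p,np.degrees(p[2]),r)
for th in(1.16,1.2,1.24):
  for n,x,y in(("nl",-52,88),("fr",52,-88),("nr",-52,-88),("fl",52,88)):
    u=np.sign(y);P=np.array([[x,y+u*69*np.cos(th),58.7+69*np.sin(th)]])/1e3
    print(th,n,proj(world(p,P),c,T)*1.4)
print(proj(np.array([s['tcp_pos']]),c,T)*1.4)
E
```

```text
[ 0.5627 -0.0216 -0.1802] -10.325835991327354 [-0.7898 -0.9797  0.7362 -0.1274 -0.4682  0.3448  0.5268  1.0457]
[ 0.5634 -0.0224 -0.1778] -10.18688523686503 [-2.1241 -2.3722  1.4025 -0.7087  1.4398  2.6655 -0.5911  2.0647]
[ 0.5631 -0.022  -0.1785] -10.229265909591904 [-0.5043 -0.6168  1.0073  0.1281 -0.0337  0.5543  0.9732  1.342  -2.4731
 -2.7571  1.0904 -0.9785  1.0444  2.4714 -1.0129  1.7886]
1.16 nl [[309.8815  78.5991]]
1.16 fr [[456.5673 408.5252]]
1.16 nr [[321.3486 406.9805]]
1.16 fl [[476.9988  80.6879]]
1.2 nl [[309.766   82.8444]]
1.2 fr [[456.9375 406.3042]]
1.2 nr [[321.0565 404.7509]]
1.2 fl [[477.0195  84.9326]]
1.24 nl [[309.6795  87.1873]]
1.24 fr [[457.2956 403.945 ]]
1.24 nr [[320.7786 402.3835]]
1.24 fl [[477.0065  89.274 ]]
[[390.4231 387.6081]]
```

Both measurements agree to 1-2 mm, giving a stage pose of (0.563, -0.022) and yaw -10.2°. I'll approach nl from the window side with the tool x along stage y.

```bash
cat > st.py <<'E'
import sys; from h import *
p=[.563,-.022,-.1785]; D=np.array([[np.cos(p[2]),np.sin(p[2]),0],[-np.sin(p[2]),np.cos(p[2]),0],[0,0,1]])
s=sense(); P=D@(s['tcp_pos']-np.array([p[0],p[1],0]))*1e3; F=D@s['force']; u=1 if sys.argv[1][1]=='l' else -1
b=np.array(eval(sys.argv[2])) if len(sys.argv)>2 else np.zeros(3)
y=u*P[1]+11-88; z=P[2]-58.7; th=np.arctan2(z,y)-np.arcsin(3.5/np.hypot(y,z)); r=np.sqrt(y*y+z*z-12.25)
n=np.array([0,u*np.sin(th),-np.cos(th)]); F1=F-b
print('t',round(s['t'],2),'P',P.round(1),'F',F.round(2),'th',round(th,3),'r',round(r,1),'push',round(-F1@n,2),'eq52',round(-F1@n*r/52,2),'along',round(F1@np.array([0,u*np.cos(th),np.sin(th)]),2))
E
python3 -m handwheel '[[[0,0,0.7,0.0163,-0.0102,0.0384,0],[0,0,0,0.0163,-0.0102,0.0384,0],[0,0,0,0.0163,-0.0102,0.0384,0],[0,0,0,0.0163,-0.0102,0.0384,0],[0,0,0,0.0163,-0.0102,0.0384,0],[0,0,0,0,0,0,0],[0,0,0,0,0,0,0]]]'; python3 st.py nl; python3 -m handwheel '[[[0,0,0,0,0,0,0]]]' >/dev/null; python3 st.py nl;  python3 -m handwheel '[[[0,0,0,0.004,0,0,0],[0,0,0,0.004,0,0,0],[0,0,0,0.002,0,0,0],[0,0,0,0.001,0,0,0]]]' >/dev/null; python3 st.py nl
```

```text
t: 3.52
tcp_pos: [0.5284, 0.0651, 0.1102]
tool_rot: [0.77, 0.639, 0.001, 0.001]
force: [-0.1, -1.0, 0.2]
finger_gap: -0.001
gripper_force: 0.0
t 3.52 P [-49.5  79.6 110.2] F [ 0.05 -0.97  0.19] th 1.453 r 51.5 push 0.98 eq52 0.97 along 0.07
t 3.65 P [-49.   79.4 111. ] F [ 0.16 -0.64 -0.58] th 1.459 r 52.3 push 0.57 eq52 0.57 along -0.65
t 4.15 P [-50.9  91.1 109.4] F [-0.36 -0.11  0.34] th 1.234 r 52.5 push 0.22 eq52 0.22 along 0.28
```

```bash
S='python3 st.py nl'; H='python3 -m handwheel'
$H '[[[0,0,0,0.0015,0,0.0006,0]]]' >/dev/null;$S;$H '[[[0,0,0,0.0015,0,0.0006,0]]]' >/dev/null;$S;$H '[[[0,0,0,0.0015,0,0.0006,0]]]' >/dev/null;$S;$H '[[[0,0,0,0.0015,0,0.0006,0]]]' >/dev/null;$S;$H '[[[0,0,0,0.0015,0,0.0006,0]]]' >/dev/null;$S
```

```text
t 4.28 P [-50.9  92.4 108.7] F [-0.28 -1.23  0.9 ] th 1.204 r 52.2 push 1.47 eq52 1.47 along 0.4
t 4.4 P [-50.9  93.9 108. ] F [ 0.32 -0.05 -0.07] th 1.173 r 52.0 push 0.02 eq52 0.02 along -0.08
t 4.53 P [-50.9  95.4 107.4] F [-0.01 -0.56  0.63] th 1.142 r 51.9 push 0.77 eq52 0.77 along 0.34
t 4.65 P [-50.9  96.4 107. ] F [-0.43 -2.67  1.89] th 1.121 r 51.9 push 3.22 eq52 3.22 along 0.54
t 4.78 P [-50.8  98.  106.4] F [-0.13 -2.13  1.61] th 1.088 r 52.0 push 2.63 eq52 2.63 along 0.44
```

```bash
S='python3 st.py nl'; H='python3 -m handwheel'
$H '[[[0,0,0,0.0015,0,0.0006,0]]]' >/dev/null;$S;$H '[[[0,0,0,0.0015,0,0.0006,0]]]' >/dev/null;$S;$H '[[[0,0,0,0.0015,0,0.0007,0]]]' >/dev/null;$S;$H '[[[0,0,0,0.0015,0,0.0007,0]]]' >/dev/null;$S
```

```text
t 4.9 P [-50.9  99.7 105.7] F [-0.99 -2.6   1.91] th 1.054 r 52.1 push 3.21 eq52 3.21 along 0.37
t 5.03 P [-50.8 101.3 105. ] F [ 0.69 -2.8  -0.17] th 1.022 r 52.2 push 2.3 eq52 2.31 along -1.6
t 5.15 P [-50.9 102.8 104.3] F [ 0.01 -2.91  0.6 ] th 0.989 r 52.3 push 2.76 eq52 2.78 along -1.1
t 5.28 P [-50.9 104.3 103.5] F [ 0.02 -3.83 -0.78] th 0.957 r 52.4 push 2.68 eq52 2.7 along -2.85
```

```bash
S='python3 st.py nl'; H='python3 -m handwheel'
$H '[[[0,0,0,0.0014,0,0.0009,0]]]' >/dev/null;$S;$H '[[[0,0,0,0.0014,0,0.0009,0]]]' >/dev/null;$S;$H '[[[0,0,0,0.0014,0,0.0009,0]]]' >/dev/null;$S;$H '[[[0,0,0,0.0014,0,0.0009,0]]]' >/dev/null;$S
```

```text
t 5.4 P [-50.9 105.8 102.7] F [-0.57 -3.4  -0.51] th 0.925 r 52.4 push 2.41 eq52 2.43 along -2.45
t 5.53 P [-50.9 107.2 101.8] F [-0.34 -2.95  0.6 ] th 0.893 r 52.5 push 2.68 eq52 2.7 along -1.39
t 5.65 P [-50.9 108.6 100.9] F [ 0.36 -3.54 -0.12] th 0.862 r 52.6 push 2.61 eq52 2.64 along -2.4
t 5.78 P [-50.8 110.  100. ] F [-0.2  -3.57  0.03] th 0.831 r 52.7 push 2.65 eq52 2.69 along -2.38
```

```bash
S='python3 st.py nl'; H='python3 -m handwheel'
$H '[[[0,0,0,0.0012,0,0.0012,0]]]' >/dev/null;$S;$H '[[[0,0,0,0.0012,0,0.0012,0]]]' >/dev/null;$S;$H '[[[0,0,0,0.0012,0,0.0012,0]]]' >/dev/null;$S;$H '[[[0,0,0,0.0011,0,0.0013,0]]]' >/dev/null;$S
```

```text
t 5.9 P [-50.8 111.3  98.9] F [-0.33 -3.02  1.93] th 0.799 r 52.7 push 3.51 eq52 3.56 along -0.72
t 6.03 P [-50.8 112.6  97.9] F [-1.51 -2.83  1.35] th 0.767 r 52.8 push 2.94 eq52 2.98 along -1.1
t 6.15 P [-50.8 113.8  96.7] F [-0.74 -1.99  4.82] th 0.735 r 52.8 push 4.91 eq52 4.99 along 1.76
t 6.28 P [-50.7 115.1  95.5] F [-1.53 -1.56  6.11] th 0.703 r 52.9 push 5.67 eq52 5.77 along 2.76
```

nl now bears lightly. I'll back off and go diagonally across to fr.

```bash
S='python3 st.py fr'; H='python3 -m handwheel'
$H '[[[0,0,0,-0.01,0,-0.01,0],[0,0,0,-0.01,0,-0.02,0],[0,0,0,-0.0362,0.0206,0.009,0],[0,0,0,-0.0362,0.0206,0.009,0],[0,0,0,-0.0362,0.0206,0,0],[0,0,0,-0.0362,0.0206,0,0],[0,0,0,-0.0362,0.0206,0,0],[0,0,0,0,0,0,0],[0,0,0,0,0,0,0]]]' >/dev/null;$S; $H '[[[0,0,0,-0.002,0,0,0],[0,0,0,-0.003,0,0,0]]]' >/dev/null;$S
$H '[[[0,0,0,-0.002,0,0,0]]]' >/dev/null;$S; $H '[[[0,0,0,-0.0015,0,0.0006,0]]]' >/dev/null;$S;$H '[[[0,0,0,-0.0015,0,0.0006,0]]]' >/dev/null;$S;$H '[[[0,0,0,-0.0015,0,0.0006,0]]]' >/dev/null;$S
```

```text
t 7.4 P [ 50.5 -86.9 107.2] F [-0.05 -0.26 -0.43] th 1.299 r 49.3 push -0.36 eq52 -0.34 along -0.34
t 7.65 P [ 50.5 -91.  107.3] F [-0.11  0.56 -0.6 ] th 1.22 r 50.5 push 0.32 eq52 0.31 along -0.76
t 7.78 P [ 50.8 -93.6 107.3] F [ 0.52  0.46 -0.61] th 1.174 r 51.2 push 0.19 eq52 0.19 along -0.74
t 7.9 P [ 50.9 -94.7 106.8] F [-0.38  2.32  1.56] th 1.15 r 51.1 push 2.76 eq52 2.72 along 0.48
t 8.03 P [ 50.9 -96.4 106.2] F [-0.34  1.93  1.87] th 1.114 r 51.2 push 2.56 eq52 2.52 along 0.82
t 8.15 P [ 50.9 -98.2 105.5] F [-1.47  2.88  0.96] th 1.076 r 51.2 push 2.99 eq52 2.94 along -0.52
```

```bash
S='python3 st.py fr'; H='python3 -m handwheel'
$H '[[[0,0,0,-0.0015,0,0.0008,0]]]' >/dev/null;$S; $H '[[[0,0,0,-0.0015,0,0.0008,0]]]' >/dev/null;$S;$H '[[[0,0,0,-0.0014,0,0.0009,0]]]' >/dev/null;$S;$H '[[[0,0,0,-0.0014,0,0.0009,0]]]' >/dev/null;$S
```

```text
t 8.28 P [  50.9 -100.   104.6] F [0.36 3.15 1.52] th 1.039 r 51.2 push 3.48 eq52 3.43 along -0.28
t 8.4 P [  50.9 -101.6  103.8] F [-0.95  1.85  1.87] th 1.003 r 51.3 push 2.57 eq52 2.53 along 0.58
t 8.53 P [  50.9 -103.2  103. ] F [-1.24  1.66  2.52] th 0.969 r 51.3 push 2.79 eq52 2.75 along 1.13
t 8.65 P [  50.9 -104.6  102.1] F [-1.15  1.26  4.03] th 0.936 r 51.3 push 3.4 eq52 3.35 along 2.5
```

```bash
S='python3 st.py fr'; H='python3 -m handwheel'
$H '[[[0,0,0,-0.0013,0,0.0009,0]]]' >/dev/null;$S; $H '[[[0,0,0,-0.0013,0,0.0009,0]]]' >/dev/null;$S
```

```text
t 8.78 P [  51.  -105.9  101.2] F [-0.24  1.02  3.52] th 0.905 r 51.3 push 2.97 eq52 2.93 along 2.14
t 8.9 P [  51.  -107.2  100.3] F [-1.16  2.51  3.41] th 0.875 r 51.3 push 4.11 eq52 4.06 along 1.01
```

```bash
S='python3 st.py fr'; H='python3 -m handwheel'
$H '[[[0,0,0,-0.0012,0,0.0009,0]]]' >/dev/null;$S; $H '[[[0,0,0,-0.001,0,0.0008,0]]]' >/dev/null;$S
```

```text
t 9.03 P [  51.  -108.3   99.3] F [-0.36  0.99  2.87] th 0.846 r 51.2 push 2.64 eq52 2.6 along 1.49
t 9.15 P [  51.1 -109.3   98.5] F [-0.92  0.49  3.09] th 0.821 r 51.2 push 2.46 eq52 2.42 along 1.93
```

Still free. Continuing.

```bash
S='python3 st.py fr'; H='python3 -m handwheel'
$H '[[[0,0,0,-0.0012,0,0.001,0]]]' >/dev/null;$S; $H '[[[0,0,0,-0.0012,0,0.001,0]]]' >/dev/null;$S;$H '[[[0,0,0,-0.0012,0,0.001,0]]]' >/dev/null;$S; $H '[[[0,0,0,-0.0012,0,0.001,0]]]' >/dev/null;$S
```

```text
t 9.28 P [  51.1 -110.5   97.5] F [-0.86  1.62  2.99] th 0.791 r 51.2 push 3.25 eq52 3.2 along 0.99
t 9.4 P [  51.1 -111.7   96.6] F [-0.4   1.22  4.44] th 0.762 r 51.2 push 4.06 eq52 4.0 along 2.18
t 9.53 P [  51.1 -112.8   95.6] F [-0.62  1.78  4.93] th 0.733 r 51.3 push 4.85 eq52 4.79 along 1.97
t 9.65 P [  51.1 -113.9   94.6] F [-1.05  1.6   5.33] th 0.704 r 51.4 push 5.09 eq52 5.03 along 2.23
```

fr bears at about 5 N. Next is the other diagonal, starting with nr.

```bash
S='python3 st.py nr'; H='python3 -m handwheel'
$H '[[[0,0,0,0.01,0,-0.01,0],[0,0,0,0.012,0,-0.02,0],[0,0,0,0.001,-0.0206,0,0],[0,0,0,0.001,-0.0206,0,0],[0,0,0,0.001,-0.0206,0,0],[0,0,0,0.001,-0.0206,0.005,0],[0,0,0,0.001,-0.0206,0.012,0],[0,0,0,0,0,0,0],[0,0,0,-0.002,0,0,0],[0,0,0,-0.002,0,0,0]]]' >/dev/null;$S; $H '[[[0,0,0,-0.002,0,0,0]]]' >/dev/null;$S
$H '[[[0,0,0,-0.002,0,0,0]]]' >/dev/null;$S; $H '[[[0,0,0,-0.0015,0,0.0006,0]]]' >/dev/null;$S;$H '[[[0,0,0,-0.0015,0,0.0006,0]]]' >/dev/null;$S;$H '[[[0,0,0,-0.0015,0,0.0007,0]]]' >/dev/null;$S
```

```text
t 10.9 P [-50.3 -90.7 108. ] F [-0.54  0.26 -0.27] th 1.232 r 51.0 push 0.16 eq52 0.15 along -0.34
t 11.03 P [-51.1 -92.6 107.8] F [0.27 0.02 0.01] th 1.195 r 51.4 push 0.03 eq52 0.03 along 0.0
t 11.15 P [-51.6 -94.4 107.6] F [0.63 2.59 0.17] th 1.161 r 51.8 push 2.44 eq52 2.44 along -0.87
t 11.28 P [-51.6 -95.5 107.1] F [1.14 2.18 1.55] th 1.137 r 51.7 push 2.63 eq52 2.62 along 0.49
t 11.4 P [-51.6 -97.1 106.5] F [0.37 2.96 2.51] th 1.105 r 51.8 push 3.77 eq52 3.76 along 0.91
t 11.53 P [-51.7 -98.8 105.8] F [0.09 2.57 2.16] th 1.07 r 51.8 push 3.29 eq52 3.28 along 0.67
```

```bash
S='python3 st.py nr'; H='python3 -m handwheel'
$H '[[[0,0,0,-0.0015,0,0.0008,0]]]' >/dev/null;$S; $H '[[[0,0,0,-0.0015,0,0.0008,0]]]' >/dev/null;$S;$H '[[[0,0,0,-0.0014,0,0.0009,0]]]' >/dev/null;$S;$H '[[[0,0,0,-0.0014,0,0.0009,0]]]' >/dev/null;$S
```

```text
t 11.65 P [ -51.7 -100.4  105. ] F [1.43 1.66 2.83] th 1.035 r 51.7 push 2.88 eq52 2.86 along 1.58
t 11.78 P [ -51.7 -102.1  104.2] F [1.09 1.51 3.69] th 1.0 r 51.8 push 3.26 eq52 3.25 along 2.29
t 11.9 P [ -51.7 -103.5  103.2] F [1.59 1.61 4.16] th 0.967 r 51.7 push 3.69 eq52 3.67 along 2.51
t 12.03 P [ -51.9 -104.8  102.3] F [0.77 1.56 3.42] th 0.935 r 51.6 push 3.29 eq52 3.26 along 1.83
```

```bash
S='python3 st.py nr'; H='python3 -m handwheel'
$H '[[[0,0,0,-0.0013,0,0.0009,0]]]' >/dev/null;$S; $H '[[[0,0,0,-0.0013,0,0.0009,0]]]' >/dev/null;$S
```

```text
t 12.15 P [ -52.  -106.1  101.3] F [0.73 1.71 3.6 ] th 0.904 r 51.5 push 3.57 eq52 3.53 along 1.77
t 12.28 P [ -52.  -107.3  100.4] F [0.3  1.4  3.25] th 0.874 r 51.4 push 3.16 eq52 3.13 along 1.59
```

```bash
S='python3 st.py nr'; H='python3 -m handwheel'
$H '[[[0,0,0,-0.0013,0,0.001,0]]]' >/dev/null;$S; $H '[[[0,0,0,-0.0013,0,0.001,0]]]' >/dev/null;$S;$H '[[[0,0,0,-0.0012,0,0.001,0]]]' >/dev/null;$S; $H '[[[0,0,0,-0.0012,0,0.001,0]]]' >/dev/null;$S
```

```text
t 12.4 P [ -52.1 -108.6   99.4] F [0.75 0.46 4.07] th 0.842 r 51.4 push 3.05 eq52 3.02 along 2.73
t 12.53 P [ -52.1 -109.9   98.4] F [1.55 1.14 4.12] th 0.81 r 51.4 push 3.67 eq52 3.62 along 2.2
t 12.65 P [ -52.1 -111.1   97.4] F [0.79 0.57 3.26] th 0.78 r 51.4 push 2.72 eq52 2.69 along 1.88
t 12.78 P [ -52.1 -112.3   96.4] F [1.15 0.39 4.43] th 0.751 r 51.5 push 3.51 eq52 3.47 along 2.74
```

```bash
S='python3 st.py nr'; H='python3 -m handwheel'
$H '[[[0,0,0,-0.0012,0,0.0011,0]]]' >/dev/null;$S; $H '[[[0,0,0,-0.0012,0,0.0011,0]]]' >/dev/null;$S;$H '[[[0,0,0,-0.0011,0,0.0012,0]]]' >/dev/null;$S
```

```text
t 12.9 P [ -52.1 -113.5   95.3] F [0.95 0.98 4.46] th 0.72 r 51.6 push 4.0 eq52 3.97 along 2.21
t 13.03 P [ -52.1 -114.6   94.2] F [0.64 1.14 4.62] th 0.69 r 51.6 push 4.29 eq52 4.26 along 2.06
t 13.15 P [ -52.1 -115.7   93.1] F [0.68 1.27 6.18] th 0.659 r 51.6 push 5.66 eq52 5.62 along 2.78
```

```bash
S='python3 st.py nr'; H='python3 -m handwheel'
$H '[[[0,0,0,-0.001,0,0.0011,0]]]' >/dev/null;$S; $H '[[[0,0,0,-0.001,0,0.0011,0]]]' >/dev/null;$S
```

```text
t 13.28 P [ -52.1 -116.7   92. ] F [0.75 0.99 6.54] th 0.631 r 51.7 push 5.86 eq52 5.83 along 3.06
t 13.4 P [ -52.1 -117.6   91. ] F [0.43 2.27 6.52] th 0.604 r 51.8 push 6.65 eq52 6.63 along 1.84
```

nr is bearing; now fl.

```bash
S='python3 st.py fl'; H='python3 -m handwheel'
$H '[[[0,0,0,0.01,0,-0.01,0],[0,0,0,0.01,0,-0.02,0],[0,0,0,0.0313,0.01725,0,0],[0,0,0,0.0313,0.01725,0,0],[0,0,0,0.0313,0.01725,0,0],[0,0,0,0.0313,0.01725,0,0],[0,0,0,0.0313,0.01725,0.005,0],[0,0,0,0.0313,0.01725,0.0085,0],[0,0,0,0,0,0,0],[0,0,0,0.002,0,0,0]]]' >/dev/null;$S; $H '[[[0,0,0,0.002,0,0,0]]]' >/dev/null;$S
$H '[[[0,0,0,0.002,0,0,0]]]' >/dev/null;$S; $H '[[[0,0,0,0.0015,0,0.0006,0]]]' >/dev/null;$S;$H '[[[0,0,0,0.0015,0,0.0006,0]]]' >/dev/null;$S
```

```text
t 14.65 P [ 51.2  91.4 106.9] F [ 0.24  0.47 -0.37] th 1.21 r 50.1 push -0.57 eq52 -0.55 along -0.18
t 14.78 P [ 51.8  92.8 107.4] F [-0.17  0.1   0.4 ] th 1.189 r 51.1 push 0.06 eq52 0.06 along 0.41
t 14.9 P [ 52.4  94.8 107.6] F [-0.61  0.66  0.24] th 1.154 r 51.9 push -0.51 eq52 -0.51 along 0.49
t 15.03 P [ 52.6  96.2 107.2] F [-0.07 -2.45  3.27] th 1.127 r 52.0 push 3.62 eq52 3.62 along 1.9
t 15.15 P [ 52.6  97.8 106.5] F [-1.63 -1.65  3.18] th 1.094 r 52.0 push 2.92 eq52 2.92 along 2.07
```

```bash
S='python3 st.py fl'; H='python3 -m handwheel'
$H '[[[0,0,0,0.0015,0,0.0007,0]]]' >/dev/null;$S; $H '[[[0,0,0,0.0015,0,0.0008,0]]]' >/dev/null;$S;$H '[[[0,0,0,0.0015,0,0.0008,0]]]' >/dev/null;$S;$H '[[[0,0,0,0.0014,0,0.0009,0]]]' >/dev/null;$S
```

```text
t 15.28 P [ 52.7  99.7 105.7] F [ 0.16 -1.6   3.36] th 1.054 r 52.1 push 3.05 eq52 3.05 along 2.13
t 15.4 P [ 52.7 101.6 104.8] F [-0.77 -2.07  3.28] th 1.015 r 52.1 push 3.49 eq52 3.49 along 1.69
t 15.53 P [ 52.7 103.2 103.9] F [ 0.16 -2.01  2.91] th 0.978 r 52.1 push 3.29 eq52 3.3 along 1.29
t 15.65 P [ 52.8 104.7 103. ] F [-0.81 -1.49  4.52] th 0.945 r 52.1 push 3.86 eq52 3.86 along 2.8
```

```bash
S='python3 st.py fl'; H='python3 -m handwheel'
$H '[[[0,0,0,0.0013,0,0.0009,0]]]' >/dev/null;$S; $H '[[[0,0,0,0.0013,0,0.0009,0]]]' >/dev/null;$S
```

```text
t 15.78 P [ 52.8 106.  102.1] F [-0.45 -1.58  3.88] th 0.914 r 52.0 push 3.62 eq52 3.63 along 2.11
t 15.9 P [ 52.8 107.2 101.1] F [-1.4  -1.29  3.42] th 0.884 r 52.0 push 3.16 eq52 3.16 along 1.82
```

```bash
S='python3 st.py fl'; H='python3 -m handwheel'
$H '[[[0,0,0,0.0013,0,0.001,0]]]' >/dev/null;$S; $H '[[[0,0,0,0.0013,0,0.001,0]]]' >/dev/null;$S;$H '[[[0,0,0,0.0012,0,0.001,0]]]' >/dev/null;$S; $H '[[[0,0,0,0.0012,0,0.001,0]]]' >/dev/null;$S
```

```text
t 16.02 P [ 52.9 108.5 100.2] F [-1.25 -0.9   4.4 ] th 0.855 r 52.0 push 3.57 eq52 3.57 along 2.73
t 16.15 P [ 52.9 109.7  99.3] F [-1.14 -0.8   5.09] th 0.825 r 52.0 push 4.05 eq52 4.05 along 3.19
t 16.27 P [ 52.9 111.   98.4] F [-0.72 -1.5   5.9 ] th 0.796 r 52.1 push 5.2 eq52 5.21 along 3.17
t 16.4 P [ 53.  112.1  97.5] F [-1.84 -2.1   6.29] th 0.769 r 52.3 push 5.98 eq52 6.01 along 2.86
```

All four should bear lightly now. Round 2 goes over nl first.

```bash
S='python3 st.py nl'; H='python3 -m handwheel'
$H '[[[0,0,0,0,0,0,0],[0,0,0,-0.01,0,-0.01,0],[0,0,0,-0.01,0,-0.02,0],[0,0,0,0,-0.021,0,0],[0,0,0,0,-0.021,0,0],[0,0,0,0,-0.021,0,0],[0,0,0,0.004,-0.021,0.008,0],[0,0,0,0.008,-0.021,0.016,0],[0,0,0,0.004,0,0.008,0],[0,0,0,0,0,0,0],[0,0,0,0,0,0,0]]]' >/dev/null;$S; $H '[[[0,0,0,0.0012,0,0.0008,0]]]' >/dev/null;$S
$H '[[[0,0,0,0.0012,0,0.0008,0]]]' >/dev/null;$S; $H '[[[0,0,0,0.001,0,0.0007,0]]]' >/dev/null;$S
```

```text
t 17.77 P [-50.4 108.5  95.8] F [-0.47  0.4   0.56] th 0.795 r 48.5 push 0.11 eq52 0.1 along 0.68
t 17.9 P [-51.  109.7  94.8] F [-0.2  -0.48  0.09] th 0.764 r 48.6 push 0.39 eq52 0.37 along -0.28
t 18.02 P [-51.7 111.   93.7] F [-0.21  0.56 -0.59] th 0.728 r 48.7 push -0.81 eq52 -0.76 along 0.02
t 18.15 P [-52.1 112.1  92.8] F [-0.17 -0.16  0.54] th 0.7 r 48.8 push 0.51 eq52 0.48 along 0.23
```

```bash
S='python3 st.py nl'; H='python3 -m handwheel'
$H '[[[0,0,0,0.0015,0,-0.0005,0]]]' >/dev/null;$S; $H '[[[0,0,0,0.0012,0,0.0004,0]]]' >/dev/null;$S
$H '[[[0,0,0,0.001,0,0.0008,0]]]' >/dev/null;$S; $H '[[[0,0,0,0.0008,0,0.0008,0]]]' >/dev/null;$S
```

```text
t 18.27 P [-52.2 112.8  93.3] F [ 0.3  -5.16 -0.37] th 0.698 r 49.6 push 3.03 eq52 2.89 along -4.19
t 18.4 P [-52.2 113.8  93. ] F [-0.32 -6.2   1.11] th 0.681 r 50.2 push 4.77 eq52 4.6 along -4.12
t 18.52 P [-52.2 114.6  92.3] F [ 0.54 -7.1   1.22] th 0.659 r 50.3 push 5.32 eq52 5.14 along -4.87
t 18.65 P [-52.2 115.4  91.5] F [ 0.72 -6.23  2.46] th 0.637 r 50.4 push 5.68 eq52 5.51 along -3.54
```

```bash
sed -i "s/th=np.arctan2(z,y)-np.arcsin(3.5\/np.hypot(y,z))/th=np.arctan2(z,y)-np.arcsin(3.5\/np.hypot(y,z))+.05/; s/'along'/'EFF',round((-F1@n*r-F1@np.array([0,u*np.cos(th),np.sin(th)])*3.5)\/52,2),'along'/" st.py
S='python3 st.py nl'; H='python3 -m handwheel'
$H '[[[0,0,0,0.0008,0,0.0009,0]]]' >/dev/null;$S; $H '[[[0,0,0,0.0007,0,0.0009,0]]]' >/dev/null;$S;$H '[[[0,0,0,0.0006,0,0.0008,0]]]' >/dev/null;$S
```

```text
t 18.77 P [-52.2 116.1  90.7] F [-0.17 -6.1   3.65] th 0.666 r 50.4 push 6.64 eq52 6.44 EFF 6.61 along -2.53
t 18.9 P [-52.2 116.9  89.8] F [-1.23 -6.19  3.3 ] th 0.644 r 50.5 push 6.36 eq52 6.17 EFF 6.37 along -2.97
t 19.02 P [-52.2 117.5  89.1] F [-0.2  -4.67  4.49] th 0.626 r 50.5 push 6.37 eq52 6.19 EFF 6.27 along -1.15
```

```bash
S='python3 st.py fr'; H='python3 -m handwheel'
$H '[[[0,0,0,-0.01,0,-0.01,0],[0,0,0,-0.01,0,-0.02,0],[0,0,0,-0.034,0.0172,0,0],[0,0,0,-0.034,0.0172,0,0],[0,0,0,-0.034,0.0172,0,0],[0,0,0,-0.034,0.0172,0,0],[0,0,0,-0.034,0.0172,0.008,0],[0,0,0,-0.034,0.0172,0.016,0],[0,0,0,-0.002,0,0,0],[0,0,0,0,0,0,0],[0,0,0,0,0,0,0]]]' >/dev/null;$S; $H '[[[0,0,0,-0.0012,0,0.0004,0]]]' >/dev/null;$S
$H '[[[0,0,0,-0.0012,0,0.0004,0]]]' >/dev/null;$S; $H '[[[0,0,0,-0.001,0,0.0006,0]]]' >/dev/null;$S
```

```text
t 20.4 P [  49.1 -106.8   95.2] F [ 0.05  0.68 -0.85] th 0.862 r 47.0 push -0.03 eq52 -0.03 EFF 0.04 along -1.08
t 20.52 P [  49.4 -108.    94.9] F [ 0.33 -0.84  0.75] th 0.838 r 47.5 push -0.13 eq52 -0.11 EFF -0.19 along 1.12
t 20.65 P [  49.5 -109.7   94.2] F [ 0.04 -0.12 -0.44] th 0.804 r 48.2 push -0.39 eq52 -0.36 EFF -0.34 along -0.23
t 20.77 P [  49.6 -111.1   93.4] F [0.06 0.08 0.08] th 0.772 r 48.6 push 0.11 eq52 0.11 EFF 0.11 along -0.0
```

```bash
S='python3 st.py fr'; H='python3 -m handwheel'
$H '[[[0,0,0,-0.001,0,0.0002,0]]]' >/dev/null;$S; $H '[[[0,0,0,-0.0008,0,0.0008,0]]]' >/dev/null;$S
$H '[[[0,0,0,-0.0008,0,0.0009,0]]]' >/dev/null;$S; $H '[[[0,0,0,-0.0008,0,0.0009,0]]]' >/dev/null;$S
```

```text
t 20.9 P [  49.5 -112.2   93.1] F [0.75 2.5  1.48] th 0.753 r 49.1 push 2.79 eq52 2.63 EFF 2.69 along -0.81
t 21.02 P [  49.6 -112.6   92.6] F [-0.32  4.15  3.52] th 0.741 r 49.0 push 5.39 eq52 5.09 EFF 5.13 along -0.69
t 21.15 P [  49.6 -113.4   91.8] F [-0.83  3.78  4.89] th 0.717 r 49.1 push 6.17 eq52 5.82 EFF 5.8 along 0.37
t 21.27 P [  49.6 -114.4   90.8] F [-1.06  3.71  5.64] th 0.689 r 49.2 push 6.71 eq52 6.35 EFF 6.3 along 0.72
```

```bash
S='python3 st.py fr'; H='python3 -m handwheel'
$H '[[[0,0,0,-0.0008,0,0.0009,0]]]' >/dev/null;$S; $H '[[[0,0,0,-0.0007,0,0.0009,0]]]' >/dev/null;$S
```

```text
t 21.4 P [  49.6 -115.2   89.9] F [-0.42  4.15  6.3 ] th 0.664 r 49.2 push 7.52 eq52 7.12 EFF 7.07 along 0.61
t 21.52 P [  49.6 -115.9   89.1] F [-1.51  4.97  6.8 ] th 0.642 r 49.3 push 8.42 eq52 7.97 EFF 7.97 along 0.09
```

```bash
S='python3 st.py nr'; H='python3 -m handwheel'
$H '[[[0,0,0,0.01,0,-0.01,0],[0,0,0,0.012,0,-0.02,0],[0,0,0,0,-0.0203,0,0],[0,0,0,0,-0.0203,0,0],[0,0,0,0,-0.0203,0,0],[0,0,0,-0.003,-0.0203,0.006,0],[0,0,0,-0.008,-0.0203,0.015,0],[0,0,0,-0.006,0,0.007,0],[0,0,0,0,0,0,0],[0,0,0,0,0,0,0]]]' >/dev/null;$S; $H '[[[0,0,0,-0.0015,0,0.0003,0]]]' >/dev/null;$S
$H '[[[0,0,0,-0.0012,0,0.0004,0]]]' >/dev/null;$S; $H '[[[0,0,0,-0.001,0,0.0006,0]]]' >/dev/null;$S
```

```text
t 22.77 P [ -50.4 -111.    91.1] F [-0.32  0.12  0.38] th 0.736 r 46.8 push 0.36 eq52 0.33 EFF 0.31 along 0.17
t 22.9 P [ -51.  -112.2   90.8] F [-1.22  0.31 -0.18] th 0.716 r 47.5 push 0.06 eq52 0.06 EFF 0.08 along -0.35
t 23.02 P [ -51.4 -113.4   90.2] F [-0.23  1.23  0.32] th 0.691 r 48.0 push 1.03 eq52 0.95 EFF 1.0 along -0.74
t 23.15 P [ -51.8 -114.4   89.5] F [-0.84  0.04  0.34] th 0.667 r 48.3 push 0.29 eq52 0.27 EFF 0.26 along 0.18
```

```bash
S='python3 st.py nr'; H='python3 -m handwheel'
$H '[[[0,0,0,-0.001,0,0.0004,0]]]' >/dev/null;$S; $H '[[[0,0,0,-0.0007,0,0.0009,0]]]' >/dev/null;$S
$H '[[[0,0,0,-0.0007,0,0.0009,0]]]' >/dev/null;$S; $H '[[[0,0,0,-0.0007,0,0.0009,0]]]' >/dev/null;$S
```

```text
t 23.27 P [ -51.9 -115.1   89.1] F [0.43 3.23 4.07] th 0.652 r 48.6 push 5.19 eq52 4.85 EFF 4.86 along -0.1
t 23.4 P [ -51.9 -115.5   88.5] F [0.32 2.64 4.22] th 0.636 r 48.6 push 4.96 eq52 4.64 EFF 4.61 along 0.39
t 23.52 P [ -51.9 -116.3   87.6] F [-0.39  4.58  4.89] th 0.613 r 48.6 push 6.64 eq52 6.21 EFF 6.27 along -0.93
t 23.65 P [ -51.9 -116.9   86.7] F [0.72 4.   6.68] th 0.59 r 48.7 push 7.77 eq52 7.28 EFF 7.25 along 0.39
```

```bash
S='python3 st.py nr'; H='python3 -m handwheel'
$H '[[[0,0,0,-0.0007,0,0.0009,0]]]' >/dev/null;$S; S='python3 st.py fl'
$H '[[[0,0,0,0.01,0,-0.01,0],[0,0,0,0.01,0,-0.02,0],[0,0,0,0.0343,0.01735,0,0],[0,0,0,0.0343,0.01735,0,0],[0,0,0,0.0343,0.01735,0,0],[0,0,0,0.0343,0.01735,0,0],[0,0,0,0.0343,0.01735,0.007,0],[0,0,0,0.0343,0.01735,0.012,0],[0,0,0,0,0,0,0],[0,0,0,0,0,0,0]]]' >/dev/null;$S; $H '[[[0,0,0,0.0012,0,0.0003,0]]]' >/dev/null;$S
$H '[[[0,0,0,0.0012,0,0.0003,0]]]' >/dev/null;$S
```

```text
t 23.77 P [ -51.9 -117.6   85.9] F [0.   4.04 6.95] th 0.568 r 48.7 push 8.03 eq52 7.53 EFF 7.51 along 0.34
t 25.02 P [ 52.6 106.6  96.4] F [-0.71 -0.2   0.79] th 0.882 r 47.8 push 0.65 eq52 0.6 EFF 0.57 along 0.48
t 25.15 P [ 53.  107.   96.5] F [ 0.19  0.51 -0.27] th 0.877 r 48.2 push -0.57 eq52 -0.53 EFF -0.53 along 0.12
t 25.27 P [ 53.4 108.4  96.3] F [-0.11 -0.79 -0.56] th 0.852 r 48.9 push 0.23 eq52 0.21 EFF 0.28 along -0.94
```

```bash
S='python3 st.py fl'; H='python3 -m handwheel'
$H '[[[0,0,0,0.001,0,0.0004,0]]]' >/dev/null;$S; $H '[[[0,0,0,0.0009,0,0.0006,0]]]' >/dev/null;$S
$H '[[[0,0,0,0.0009,0,0.0009,0]]]' >/dev/null;$S; $H '[[[0,0,0,0.0008,0,0.0009,0]]]' >/dev/null;$S
```

```text
t 25.4 P [ 53.6 109.9  95.7] F [-0.02  0.4  -0.76] th 0.824 r 49.4 push -0.81 eq52 -0.76 EFF -0.75 along -0.29
t 25.52 P [ 53.6 111.1  94.9] F [-0.09  0.11 -0.13] th 0.796 r 49.6 push -0.17 eq52 -0.16 EFF -0.16 along -0.01
t 25.65 P [ 53.7 111.9  94.2] F [-0.89 -1.81  3.57] th 0.774 r 49.6 push 3.82 eq52 3.65 EFF 3.57 along 1.2
t 25.77 P [ 53.7 112.6  93.6] F [-1.63 -2.37  6.61] th 0.756 r 49.7 push 6.44 eq52 6.16 EFF 5.97 along 2.81
```

```bash
S='python3 st.py fl'; H='python3 -m handwheel'
$H '[[[0,0,0,0.0008,0,0.0008,0]]]' >/dev/null;$S
```

```text
t 25.9 P [ 53.7 113.2  93. ] F [-1.93 -2.53  6.62] th 0.738 r 49.8 push 6.6 eq52 6.32 EFF 6.15 along 2.58
```

```bash
S='python3 st.py fl'; H='python3 -m handwheel'
$H '[[[0,0,0,0.0008,0,0.0008,0]]]' >/dev/null;$S;$H '[[[0,0,0,0.0008,0,0.0008,0]]]' >/dev/null;$S
```

```text
t 26.02 P [ 53.7 114.   92.3] F [-2.15 -3.63  6.88] th 0.718 r 49.9 push 7.57 eq52 7.26 EFF 7.14 along 1.79
t 26.15 P [ 53.7 114.7  91.6] F [-1.06 -3.61  7.14] th 0.697 r 49.9 push 7.79 eq52 7.47 EFF 7.35 along 1.81
```

```bash
S='python3 st.py fl'; H='python3 -m handwheel'
$H '[[[0,0,0,0.0007,0,0.0007,0]]]' >/dev/null;$S
```

```text
t 26.27 P [ 53.7 115.3  91. ] F [-2.35 -3.88  6.13] th 0.681 r 49.9 push 7.21 eq52 6.92 EFF 6.87 along 0.85
```

Round 3: nl.

```bash
S='python3 st.py nl'; H='python3 -m handwheel'
$H '[[[0,0,0,-0.01,0,-0.01,0],[0,0,0,-0.01,0,-0.02,0],[0,0,0,0,-0.021,0,0],[0,0,0,0,-0.021,0,0],[0,0,0,0,-0.021,0,0],[0,0,0,0.004,-0.021,0.006,0],[0,0,0,0.008,-0.021,0.015,0],[0,0,0,0.007,0,0.008,0],[0,0,0,0,0,0,0],[0,0,0,0.001,0,0.0003,0]]]' >/dev/null;$S; $H '[[[0,0,0,0.001,0,0.0004,0]]]' >/dev/null;$S
$H '[[[0,0,0,0.001,0,0.0005,0]]]' >/dev/null;$S; $H '[[[0,0,0,0.001,0,0.0006,0]]]' >/dev/null;$S
```

```text
t 27.52 P [-49.6 116.7  91.2] F [0.78 0.23 0.51] th 0.668 r 51.2 push 0.26 eq52 0.25 EFF 0.22 along 0.5
t 27.65 P [-50.3 117.6  90.6] F [0.21 1.05 0.09] th 0.648 r 51.6 push -0.56 eq52 -0.56 EFF -0.62 along 0.89
t 27.77 P [-50.6 118.3  90.1] F [ 0.36 -3.96  3.35] th 0.633 r 51.7 push 5.05 eq52 5.02 EFF 5.1 along -1.21
t 27.9 P [-50.6 118.8  89.6] F [ 0.62 -6.51  3.23] th 0.62 r 51.9 push 6.41 eq52 6.39 EFF 6.62 along -3.43
```

```bash
S='python3 st.py nl'; H='python3 -m handwheel'
$H '[[[0,0,0,0.0007,0,0.0009,0]]]' >/dev/null;$S; $H '[[[0,0,0,0.0007,0,0.0009,0]]]' >/dev/null;$S;$H '[[[0,0,0,0.0007,0,0.0009,0]]]' >/dev/null;$S
```

```text
t 28.02 P [-50.6 119.4  88.8] F [ 0.63 -5.53  5.66] th 0.6 r 51.9 push 7.79 eq52 7.78 EFF 7.87 along -1.37
t 28.15 P [-50.6 120.1  88. ] F [-0.89 -6.41  5.87] th 0.579 r 52.0 push 8.42 eq52 8.42 EFF 8.57 along -2.15
t 28.27 P [-50.6 120.7  87.1] F [ 0.33 -5.1   5.1 ] th 0.56 r 52.0 push 7.03 eq52 7.03 EFF 7.14 along -1.62
```

```bash
S='python3 st.py nl'; H='python3 -m handwheel'
$H '[[[0,0,0,0.0007,0,0.0009,0]]]' >/dev/null;$S; $H '[[[0,0,0,0.0006,0,0.0009,0]]]' >/dev/null;$S
```

```text
t 28.4 P [-50.5 121.3  86.4] F [-0.35 -6.71  7.23] th 0.541 r 52.1 push 9.65 eq52 9.67 EFF 9.81 along -2.03
t 28.52 P [-50.6 122.   85.4] F [ 0.29 -5.88  6.24] th 0.519 r 52.2 push 8.33 eq52 8.36 EFF 8.5 along -2.01
```

```bash
S='python3 st.py fr'; H='python3 -m handwheel'
$H '[[[0,0,0,-0.01,0,-0.01,0],[0,0,0,-0.01,0,-0.02,0],[0,0,0,-0.035,0.0173,0,0],[0,0,0,-0.035,0.0173,0,0],[0,0,0,-0.035,0.0173,0,0],[0,0,0,-0.035,0.0173,0,0],[0,0,0,-0.035,0.0173,0.008,0],[0,0,0,-0.035,0.0173,0.018,0],[0,0,0,-0.002,0,0,0],[0,0,0,0,0,0,0],[0,0,0,-0.001,0,0,0]]]' >/dev/null;$S; $H '[[[0,0,0,-0.0012,0,0.0004,0]]]' >/dev/null;$S
$H '[[[0,0,0,-0.001,0,0.0005,0]]]' >/dev/null;$S; $H '[[[0,0,0,-0.001,0,0.0006,0]]]' >/dev/null;$S
```

```text
t 29.9 P [  50.2 -109.1   89.2] F [ 0.19  0.48 -0.42] th 0.731 r 44.1 push 0.01 eq52 0.0 EFF 0.05 along -0.64
t 30.02 P [  50.7 -110.5   88.8] F [ 0.22 -0.48  0.04] th 0.703 r 44.9 push -0.28 eq52 -0.24 EFF -0.27 along 0.39
t 30.15 P [  50.9 -112.    88.1] F [ 1.03 -0.04  0.1 ] th 0.671 r 45.6 push 0.05 eq52 0.05 EFF 0.04 along 0.1
t 30.27 P [  51.  -113.4   87.2] F [ 0.16 -0.83 -0.12] th 0.639 r 46.1 push -0.59 eq52 -0.52 EFF -0.56 along 0.59
```

```bash
S='python3 st.py fr'; H='python3 -m handwheel'
$H '[[[0,0,0,-0.0015,0,-0.0015,0]]]' >/dev/null;$S; $H '[[[0,0,0,-0.0015,0,0.0008,0]]]' >/dev/null;$S
$H '[[[0,0,0,-0.0009,0,0.0009,0]]]' >/dev/null;$S; $H '[[[0,0,0,-0.0008,0,0.0009,0]]]' >/dev/null;$S
```

```text
t 30.4 P [  50.8 -115.1   88.5] F [ 0.01  0.29 -0.45] th 0.642 r 48.2 push -0.18 eq52 -0.17 EFF -0.14 along -0.5
t 30.52 P [  51.1 -115.9   88.3] F [-0.19  5.38  4.95] th 0.629 r 48.8 push 7.17 eq52 6.72 EFF 6.82 along -1.44
t 30.65 P [  51.  -116.5   87.6] F [0.22 5.46 6.58] th 0.61 r 48.8 push 8.52 eq52 8.0 EFF 8.05 along -0.7
t 30.77 P [  51.1 -117.1   86.8] F [-1.42  5.59  5.25] th 0.59 r 48.9 push 7.48 eq52 7.02 EFF 7.14 along -1.72
```

```bash
S='python3 st.py fr'; H='python3 -m handwheel'
$H '[[[0,0,0,-0.0007,0,0.0009,0]]]' >/dev/null;$S; $H '[[[0,0,0,-0.0006,0,0.0008,0]]]' >/dev/null;$S
```

```text
t 30.9 P [  51.1 -117.7   86. ] F [-0.2   4.72  5.99] th 0.569 r 48.9 push 7.59 eq52 7.13 EFF 7.18 along -0.75
t 31.02 P [  51.1 -118.2   85.4] F [-0.79  6.09  7.54] th 0.554 r 48.9 push 9.62 eq52 9.05 EFF 9.13 along -1.22
```

```bash
S='python3 st.py fr'; H='python3 -m handwheel'
$H '[[[0,0,0,-0.0005,0,0.0006,0]]]' >/dev/null;$S
```

```text
t 31.15 P [  51.1 -118.6   84.7] F [-0.85  6.65  7.15] th 0.537 r 49.0 push 9.55 eq52 9.0 EFF 9.13 along -2.06
```

```bash
S='python3 st.py nr'; H='python3 -m handwheel'
$H '[[[0,0,0,0.01,0,-0.01,0],[0,0,0,0.012,0,-0.02,0],[0,0,0,0,-0.0205,0,0],[0,0,0,0,-0.0205,0,0],[0,0,0,0,-0.0205,0,0],[0,0,0,-0.004,-0.0205,0.006,0],[0,0,0,-0.008,-0.0205,0.014,0],[0,0,0,-0.006,0,0.006,0],[0,0,0,0,0,0,0],[0,0,0,0,0,0,0]]]' >/dev/null;$S; $H '[[[0,0,0,-0.0015,0,0.0003,0]]]' >/dev/null;$S
$H '[[[0,0,0,-0.0012,0,0.0004,0]]]' >/dev/null;$S; $H '[[[0,0,0,-0.001,0,0.0006,0]]]' >/dev/null;$S
```

```text
t 32.4 P [ -50.  -115.8   88.1] F [ 0.08 -0.47 -0.32] th 0.626 r 48.6 push -0.53 eq52 -0.49 EFF -0.51 along 0.19
t 32.52 P [ -50.6 -117.    87.7] F [-0.8  -0.5   0.02] th 0.607 r 49.3 push -0.27 eq52 -0.26 EFF -0.28 along 0.42
t 32.65 P [ -51.1 -118.3   87.2] F [-0.56  0.36  0.17] th 0.584 r 50.0 push 0.34 eq52 0.33 EFF 0.34 along -0.21
t 32.77 P [ -51.3 -118.9   86.7] F [0.16 3.85 4.82] th 0.569 r 50.2 push 6.13 eq52 5.93 EFF 5.97 along -0.64
```

```bash
S='python3 st.py nr'; H='python3 -m handwheel'
$H '[[[0,0,0,-0.0007,0,0.0009,0]]]' >/dev/null;$S; $H '[[[0,0,0,-0.0006,0,0.0009,0]]]' >/dev/null;$S
$H '[[[0,0,0,-0.0006,0,0.0009,0]]]' >/dev/null;$S
```

```text
t 32.9 P [ -51.2 -119.4   86. ] F [0.16 4.99 6.68] th 0.553 r 50.3 push 8.31 eq52 8.03 EFF 8.08 along -0.73
t 33.02 P [ -51.2 -119.9   85.2] F [0.53 3.21 7.11] th 0.535 r 50.3 push 7.76 eq52 7.5 EFF 7.45 along 0.86
t 33.15 P [ -51.2 -120.4   84.5] F [0.95 5.17 5.85] th 0.516 r 50.4 push 7.64 eq52 7.4 EFF 7.51 along -1.62
```

```bash
S='python3 st.py nr'; H='python3 -m handwheel'
$H '[[[0,0,0,-0.0005,0,0.0008,0]]]' >/dev/null;$S
```

```text
t 33.27 P [ -51.2 -120.9   83.6] F [-0.46  4.48  9.33] th 0.497 r 50.4 push 10.34 eq52 10.01 EFF 9.98 along 0.51
```

```bash
S='python3 st.py nr'; H='python3 -m handwheel'
$H '[[[0,0,0,-0.0002,0,0.0004,0]]]' >/dev/null;$S;$H '[[[0,0,0,-0.0002,0,0.0004,0]]]' >/dev/null;$S;S='python3 st.py fl'
$H '[[[0,0,0,0.01,0,-0.01,0],[0,0,0,0.01,0,-0.02,0],[0,0,0,0.0352,0.0174,0,0],[0,0,0,0.0352,0.0174,0,0],[0,0,0,0.0352,0.0174,0,0],[0,0,0,0.0352,0.0174,0,0],[0,0,0,0.0352,0.0174,0.007,0],[0,0,0,0.0352,0.0174,0.0135,0],[0,0,0,0,0,0,0],[0,0,0,0,0,0,0]]]' >/dev/null;$S; $H '[[[0,0,0,0.0012,0,0.0003,0]]]' >/dev/null;$S
$H '[[[0,0,0,0.0012,0,0.0003,0]]]' >/dev/null;$S
```

```text
t 33.4 P [ -51.2 -121.1   83.4] F [-0.09  4.79  9.39] th 0.491 r 50.4 push 10.54 eq52 10.22 EFF 10.21 along 0.21
t 33.52 P [ -51.2 -121.3   83. ] F [0.04 5.32 6.46] th 0.483 r 50.4 push 8.19 eq52 7.94 EFF 8.05 along -1.71
t 34.77 P [ 53.4 108.4  91.5] F [-0.24 -1.13  1.22] th 0.781 r 45.3 push 1.66 eq52 1.44 EFF 1.44 along 0.05
t 34.9 P [ 53.7 108.7  91.7] F [ 1.    0.49 -0.18] th 0.779 r 45.6 push -0.47 eq52 -0.41 EFF -0.43 along 0.22
t 35.02 P [ 54.1 110.   91.4] F [-0.39 -0.56  0.07] th 0.756 r 46.4 push 0.44 eq52 0.39 EFF 0.41 along -0.36
```

```bash
S='python3 st.py fl'; H='python3 -m handwheel'
$H '[[[0,0,0,0.002,0,0,0],[0,0,0,0.0012,-0.001,0,0]]]' >/dev/null;$S; $H '[[[0,0,0,0.001,0,0.0002,0]]]' >/dev/null;$S
$H '[[[0,0,0,0.0009,0,0.0006,0]]]' >/dev/null;$S; $H '[[[0,0,0,0.0009,0,0.0009,0]]]' >/dev/null;$S
```

```text
t 35.27 P [ 53.3 114.   91.2] F [-0.38  0.34 -0.58] th 0.7 r 49.1 push -0.66 eq52 -0.63 EFF -0.62 along -0.11
t 35.4 P [ 53.1 115.   90.9] F [-0.04 -1.6   1.49] th 0.682 r 49.6 push 2.17 eq52 2.07 EFF 2.09 along -0.3
t 35.52 P [ 53.2 115.1  90.7] F [-0.61 -4.27  4.8 ] th 0.678 r 49.6 push 6.42 eq52 6.13 EFF 6.15 along -0.32
t 35.65 P [ 53.3 115.7  90. ] F [-2.73 -5.55  6.09] th 0.66 r 49.7 push 8.21 eq52 7.85 EFF 7.89 along -0.65
```

```bash
S='python3 st.py fl'; H='python3 -m handwheel'
$H '[[[0,0,0,0.0007,0,0.0007,0]]]' >/dev/null;$S; $H '[[[0,0,0,0.0006,0,0.0007,0]]]' >/dev/null;$S
$H '[[[0,0,0,0.0006,0,0.0007,0]]]' >/dev/null;$S
```

```text
t 35.77 P [ 53.3 116.3  89.3] F [-2.35 -6.54  6.71] th 0.641 r 49.7 push 9.29 eq52 8.88 EFF 8.97 along -1.23
t 35.9 P [ 53.3 116.8  88.8] F [-0.74 -5.33  4.77] th 0.627 r 49.8 push 6.99 eq52 6.69 EFF 6.79 along -1.52
t 36.02 P [ 53.3 117.4  88.1] F [-2.59 -5.6   7.29] th 0.608 r 49.9 push 9.18 eq52 8.8 EFF 8.83 along -0.42
```

```bash
S='python3 st.py fl'; H='python3 -m handwheel'
$H '[[[0,0,0,0.0006,0,0.0007,0]]]' >/dev/null;$S
```

```text
t 36.15 P [ 53.3 117.8  87.6] F [-3.29 -6.69  8.1 ] th 0.596 r 49.9 push 10.46 eq52 10.03 EFF 10.1 along -0.98
```

Verification round: nl again.

```bash
S='python3 st.py nl'; H='python3 -m handwheel'
$H '[[[0,0,0,-0.01,0,-0.01,0],[0,0,0,-0.01,0,-0.02,0],[0,0,0,0,-0.021,0,0],[0,0,0,0,-0.021,0,0],[0,0,0,0,-0.021,0,0],[0,0,0,0.004,-0.021,0.006,0],[0,0,0,0.008,-0.021,0.016,0],[0,0,0,0.006,0,0.01,0],[0,0,0,0,0,0,0],[0,0,0,0.001,0,0.0003,0]]]' >/dev/null;$S; $H '[[[0,0,0,0.001,0,0.0004,0]]]' >/dev/null;$S
$H '[[[0,0,0,0.001,0,0.0005,0]]]' >/dev/null;$S; $H '[[[0,0,0,0.001,0,0.0006,0]]]' >/dev/null;$S
```

```text
t 37.4 P [-49.7 118.9  84.8] F [ 0.67 -2.41  0.59] th 0.535 r 49.3 push 1.74 eq52 1.65 EFF 1.76 along -1.78
t 37.52 P [-49.7 119.1  84.6] F [ 1.78 -6.1   4.78] th 0.53 r 49.3 push 7.21 eq52 6.84 EFF 7.03 along -2.85
t 37.65 P [-49.8 119.5  84.2] F [ 0.81 -8.55  5.84] th 0.521 r 49.4 push 9.32 eq52 8.86 EFF 9.16 along -4.51
t 37.77 P [-49.8 119.9  83.8] F [  0.21 -10.53   6.33] th 0.508 r 49.6 push 10.65 eq52 10.15 EFF 10.56 along -6.13
```

```bash
S='python3 st.py fr'; H='python3 -m handwheel'
$H '[[[0,0,0,-0.01,0,-0.01,0],[0,0,0,-0.01,0,-0.02,0],[0,0,0,-0.036,0.017,0,0],[0,0,0,-0.036,0.017,0,0],[0,0,0,-0.036,0.017,0,0],[0,0,0,-0.036,0.017,0,0],[0,0,0,-0.036,0.017,0.009,0],[0,0,0,-0.036,0.017,0.0175,0],[0,0,0,0,0,0,0],[0,0,0,0,0,0,0],[0,0,0,0,0,0,0]]]' >/dev/null;$S; $H '[[[0,0,0,-0.0015,0,0,0]]]' >/dev/null;$S
$H '[[[0,0,0,-0.0015,0,0.0003,0]]]' >/dev/null;$S; $H '[[[0,0,0,-0.001,0,0.0005,0]]]' >/dev/null;$S
```

```text
t 39.15 P [  48.3 -113.    86.8] F [ 0.55 -0.16  0.05] th 0.637 r 45.6 push -0.06 eq52 -0.05 EFF -0.06 along 0.15
t 39.27 P [  48.6 -114.8   86.8] F [-0.78  0.12  0.13] th 0.616 r 46.9 push 0.17 eq52 0.16 EFF 0.16 along -0.03
t 39.4 P [  48.8 -116.9   86.3] F [ 0.25 -0.4  -0.36] th 0.583 r 48.4 push -0.52 eq52 -0.48 EFF -0.49 along 0.14
t 39.52 P [  48.8 -118.4   85.6] F [ 0.38 -0.17  0.61] th 0.554 r 49.2 push 0.43 eq52 0.41 EFF 0.38 along 0.47
```

```bash
S='python3 st.py fr'; H='python3 -m handwheel'
$H '[[[0,0,0,-0.0009,0,0.0006,0]]]' >/dev/null;$S; $H '[[[0,0,0,-0.0007,0,0.0007,0]]]' >/dev/null;$S
$H '[[[0,0,0,-0.0006,0,0.0007,0]]]' >/dev/null;$S
```

```text
t 39.65 P [  48.8 -119.5   84.8] F [0.21 0.71 0.63] th 0.53 r 49.7 push 0.9 eq52 0.86 EFF 0.88 along -0.29
t 39.77 P [  48.9 -119.9   84.3] F [-0.45  1.6   2.73] th 0.517 r 49.8 push 3.16 eq52 3.03 EFF 3.04 along -0.04
t 39.9 P [  48.9 -120.3   83.7] F [0.38 3.22 4.98] th 0.504 r 49.9 push 5.91 eq52 5.67 EFF 5.7 along -0.41
```

```bash
S='python3 st.py fr'; H='python3 -m handwheel'
$H '[[[0,0,0,-0.0004,0,0.0006,0]]]' >/dev/null;$S
```

```text
t 40.02 P [  48.9 -120.6   83.3] F [-1.53  3.54  6.61] th 0.493 r 49.9 push 7.5 eq52 7.2 EFF 7.2 along 0.01
```

```bash
S='python3 st.py fr'; H='python3 -m handwheel'
$H '[[[0,0,0,-0.0004,0,0.0006,0]]]' >/dev/null;$S; $H '[[[0,0,0,-0.0004,0,0.0006,0]]]' >/dev/null;$S;$H '[[[0,0,0,-0.0002,0,0.0003,0]]]' >/dev/null;$S
```

```text
t 40.15 P [  48.9 -120.9   82.9] F [-0.78  3.61  7.25] th 0.484 r 50.0 push 8.1 eq52 7.79 EFF 7.77 along 0.18
t 40.27 P [  48.9 -121.1   82.5] F [-0.98  5.74  8.43] th 0.475 r 50.0 push 10.12 eq52 9.73 EFF 9.81 along -1.25
t 40.4 P [  48.9 -121.2   82.4] F [-1.94  6.07  9.26] th 0.472 r 50.0 push 11.01 eq52 10.59 EFF 10.67 along -1.2
```

```bash
S='python3 st.py nr'; H='python3 -m handwheel'
$H '[[[0,0,0,0.01,0,-0.01,0],[0,0,0,0.012,0,-0.02,0],[0,0,0,0,-0.0205,0,0],[0,0,0,0,-0.0205,0,0],[0,0,0,0,-0.0205,0,0],[0,0,0,-0.004,-0.0205,0.006,0],[0,0,0,-0.008,-0.019,0.014,0],[0,0,0,-0.006,0,0.007,0],[0,0,0,0,0,0,0],[0,0,0,0,0,0,0]]]' >/dev/null;$S; $H '[[[0,0,0,-0.0015,0,0.0003,0]]]' >/dev/null;$S
$H '[[[0,0,0,-0.0012,0,0.0004,0]]]' >/dev/null;$S; $H '[[[0,0,0,-0.001,0,0.0006,0]]]' >/dev/null;$S
```

```text
t 41.65 P [ -50.8 -117.8   84.6] F [-0.16  0.05  0.19] th 0.543 r 48.2 push 0.19 eq52 0.18 EFF 0.18 along 0.05
t 41.77 P [ -51.3 -119.    84.3] F [-0.34 -0.2  -0.01] th 0.527 r 49.1 push -0.11 eq52 -0.11 EFF -0.12 along 0.17
t 41.9 P [ -51.7 -120.3   83.8] F [ 0.55  0.8  -0.8 ] th 0.506 r 49.9 push -0.31 eq52 -0.3 EFF -0.23 along -1.09
t 42.02 P [ -51.9 -121.    83.2] F [1.05 2.95 4.28] th 0.489 r 50.3 push 5.16 eq52 4.99 EFF 5.03 along -0.59
```

```bash
S='python3 st.py nr'; H='python3 -m handwheel'
$H '[[[0,0,0,-0.0004,0,0.0006,0]]]' >/dev/null;$S; $H '[[[0,0,0,-0.0004,0,0.0006,0]]]' >/dev/null;$S
$H '[[[0,0,0,-0.0004,0,0.0006,0]]]' >/dev/null;$S
```

```text
t 42.15 P [ -51.9 -121.2   82.9] F [0.07 4.66 6.76] th 0.482 r 50.2 push 8.15 eq52 7.87 EFF 7.94 along -1.0
t 42.27 P [ -51.9 -121.4   82.5] F [0.18 3.57 7.79] th 0.472 r 50.3 push 8.56 eq52 8.28 EFF 8.25 along 0.36
t 42.4 P [ -51.9 -121.7   82.1] F [1.05 4.24 9.75] th 0.462 r 50.3 push 10.62 eq52 10.27 EFF 10.24 along 0.55
```

```bash
S='python3 st.py nr'; H='python3 -m handwheel'
$H '[[[0,0,0,-0.0004,0,0.0006,0]]]' >/dev/null;$S
```

```text
t 42.52 P [ -51.8 -122.    81.6] F [-1.23  4.86 10.43] th 0.452 r 50.4 push 11.5 eq52 11.14 EFF 11.13 along 0.19
```

```bash
S='python3 st.py fl'; H='python3 -m handwheel'
$H '[[[0,0,0,0.01,0,-0.01,0],[0,0,0,0.01,0,-0.02,0],[0,0,0,0.036,0.0174,0,0],[0,0,0,0.036,0.0174,0,0],[0,0,0,0.036,0.0174,0,0],[0,0,0,0.036,0.0174,0,0],[0,0,0,0.036,0.0174,0.007,0],[0,0,0,0.036,0.0174,0.0155,0],[0,0,0,0,0,0,0],[0,0,0,0.001,0,0,0]]]' >/dev/null;$S; $H '[[[0,0,0,0.0012,0,0.0003,0]]]' >/dev/null;$S
$H '[[[0,0,0,0.0012,0,0.0003,0]]]' >/dev/null;$S;$H '[[[0,0,0,0.0012,0,0.0003,0]]]' >/dev/null;$S
```

```text
t 43.77 P [ 52.6 113.   88. ] F [-0.46 -0.14 -0.26] th 0.659 r 46.3 push -0.12 eq52 -0.1 EFF -0.09 along -0.27
t 43.9 P [ 53.1 113.5  88.2] F [-0.09 -0.34  0.09] th 0.656 r 46.8 push 0.28 eq52 0.25 EFF 0.27 along -0.21
t 44.02 P [ 53.5 114.9  88. ] F [-0.03 -0.31  0.44] th 0.635 r 47.8 push 0.54 eq52 0.49 EFF 0.49 along 0.02
t 44.15 P [ 53.7 116.5  87.6] F [ 0.39 -0.21 -0.61] th 0.609 r 48.8 push -0.38 eq52 -0.35 EFF -0.32 along -0.52
```

```bash
S='python3 st.py fl'; H='python3 -m handwheel'
$H '[[[0,0,0,0.001,0,0.0004,0]]]' >/dev/null;$S; $H '[[[0,0,0,0.0006,0,0.0006,0]]]' >/dev/null;$S
$H '[[[0,0,0,0.0005,0,0.0006,0]]]' >/dev/null;$S;$H '[[[0,0,0,0.0004,0,0.0005,0]]]' >/dev/null;$S
```

```text
t 44.27 P [ 53.7 117.7  87. ] F [-0.35 -2.07  2.35] th 0.588 r 49.4 push 3.1 eq52 2.95 EFF 2.97 along -0.42
t 44.4 P [ 53.8 117.7  86.8] F [-1.53 -5.25  6.06] th 0.584 r 49.4 push 7.95 eq52 7.55 EFF 7.62 along -1.04
t 44.52 P [ 53.9 118.   86.5] F [-1.4  -5.79  6.85] th 0.576 r 49.4 push 8.9 eq52 8.45 EFF 8.53 along -1.12
t 44.65 P [ 53.9 118.2  86.3] F [-1.48 -6.13  7.84] th 0.57 r 49.4 push 9.91 eq52 9.42 EFF 9.48 along -0.94
```

```bash
S='python3 st.py fl'; H='python3 -m handwheel'
$H '[[[0,0,0,0.0004,0,0.0005,0]]]' >/dev/null;$S
```

```text
t 44.77 P [ 53.9 118.4  86. ] F [-3.   -6.18  9.48] th 0.562 r 49.4 push 11.32 eq52 10.76 EFF 10.77 along -0.17
```

All four are at about 9.5–10 N. I'll retract clear and take one look.

```bash
python3 -m handwheel '[[[0,0,0,-0.01,0,-0.01,0],[0,0,0,-0.015,0,-0.03,0],[0,0,0,-0.02,0,-0.04,0],[0,0,0,-0.02,-0.02,-0.05,0],[0,0,0,-0.02,-0.02,-0.05,0],[0,0,0,0,0,0,0],[0,0,0,0,0,0,0]]]'; python3 -c "
from h import *
cv2.imwrite('pics/end.png',snapshot('scene')[:,:,::-1])"
```

```text
t: 45.65
tcp_pos: [0.582, 0.0104, 0.2646]
tool_rot: [0.769, 0.639, 0.0, -0.0]
force: [0.7, 0.3, -0.9]
finger_gap: 0.001
gripper_force: 0.0
```

View pics/end.png

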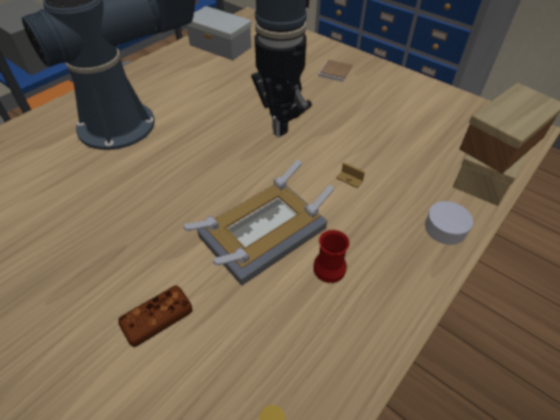

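The picture shows all four levers down evenly. The chimney (332,256), lens case (155,315) and slide stop (351,175) haven't moved, and the gripper is clear of everything.

```bash
python3 -c "
from station import *
print(sign_off())"
```

```text
the job is handed in; nothing more can be done
None
```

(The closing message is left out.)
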